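Find the release notch and pop the candle box open

ROBOT

A 7-joint arm with a two-finger parallel gripper is mounted at the origin on the work surface. World frame = base frame: x ahead of the robot, y to its left, z up, the work surface at z = 0. Lengths are in m, angles in rad, forces in N, time in s.
With the tool pointing down it reaches from about 0.4 to 0.925 m from the base axis. Payload 5.6 kg.
Tool frame: the origin (TCP) lies on the centre line of the jaws, within the pads' length; the fingertips stand ahead of it and the grasp point (between the pads) lies 8 mm behind it (r.tips_ahead is the x of the fingertips in the tool frame, in m); x points along the fingers, y is the direction in which the jaws open and shut, and the axes are right-handed (so a half turn about x gives the same grasp; the last joint's range is limited). The gripper opens to 85 mm and grips with 20 to 120 N. Pads are 22 mm wide; open, the fingers measure 114 mm over their backs; the gripper's body (76 mm by 85 mm) begins 54 mm behind the grasp point. The pads swing forward as they close: fully open they stand 13 mm farther back than shut.
Start: joints at [1.285, 0.468, -0.012, 1.603, 0.006, 1.071, -0.056], TCP at [0.156, -0.631, 0.242] pointing down, gripper open.
Joint ranges: [-2.53, 2.53], [-0.31, 2.02], [-1.57, 1.55], [0.28, 2.44], [-1.29, 4.43], [0.15, 1.84], [-2.92, 2.92]. Speed limits (rad/s): [2.57, 2.57, 3.14, 3.14, 3.14, 3.14, 3.14].

INTERFACE

Orientations are given as [roll, pitch, yaw] about the fixed x, y, z axes, in that order (R = Rz(yaw) Ry(pitch) Rx(roll)).
In Python, from rig import telemetry, viewer, order, search_frame, regions_of, pinpoint, r gives the robot as it stands. The module is installed in compiled form; this text tells all that it offers.
- The arm moves only by the shell command python3 -m handwheel 'ROWS' [FORCE]. ROWS is a JSON object of lists of equal length, an entry for each row: "linear": the shift along the tool's x, y, z in m, a list of three; "delta_rot": the turn, a rotation vector about the tool's x, y, z in rad, a list of three; "gripper": the closure, from -1 (fully open) to 1 (shut). In form: {"linear": [[x, y, z], ...], "delta_rot": [[rx, ry, rz], ...], "gripper": [gripper, ...]}. A call has 1 to 12 rows; each row shifts and turns the commanded pose from where the row before left it, along the tool's axes as they then stand; what a row does not reach is not made up. A row lasts 1/12 s, in which the tool goes at most 41.7 mm and 7.16 degrees, less where a joint would pass 70% of its speed; a pose out of reach is approached as far as the arm can. A call is refused whole if a number of a shift passes 0.0417 or a number of a turn 0.125, either way. A call with a gripper value outside its range is refused whole. The fingers move at their own pace and stop on an object; FORCE is the grip in N (left out, the last holds). Time passes only in rows, so rows that do not move let the fingers close. It gives the time, the measured TCP pose, the force and the opening at its end, in the units of the state.
- telemetry.get_state(): the state, without advancing time (a new reading comes with each control period).
- viewer.camera(name): name is "scene" or "top"; returns a dict with "color" (420x560x3 uint8, red, green, blue), "z_map" (420x560 float32, m along the optical axis (not along the pixel's ray), 0 where there is no reading), "camera_matrix" (3x3 intrinsics, pixels), "eye" and "orientation" of the camera in the world. Camera axes: x right, y down, z forward; pixel columns grow to the right and rows downward; lengths in m; the calibration is good to about 2 mm. A picture is of the moment at which its call begins.
- order.job_done(): hands the job in, once; it reports no verdict.
Trained networks look in a picture, given as the dict that the camera call returned (one of the last four; its "shot" number tells which), for a name from the list of things; names that differ only in an ending like _2 or _b are one class to them, and where a whole thing is asked for, a point or a joint stands for the part that bears it (a point fixed in the world has none). Each returns a list of dicts, best first, with "confidence" (0 to 1); they miss things now and then, are a little off and sometimes report something else, mostly with a low value. They report only what shows in the picture. A call takes as long as a camera call.
- search_frame(picture, label): "position" ([column, row] in pixels, amid what is visible of it).
- regions_of(picture, label): "mask" (420x560 bool, what is visible of it) and "position" ([column, row] in pixels, amid what is visible of it).
- pinpoint(picture, label): "position" ([column, row] in pixels: a listed point, or the origin of a listed thing).
The state is a dict: "time": time; "qpos": joint angles; "qd": joint speeds; "tau": joint torques, N m; "tcp_pos": TCP position; "ee_rot": TCP orientation; "ft_force": force on the tool from outside, world axes, zero at the start; "ft_torque": the same for the moment, N m; "finger_gap": finger opening in m.
Only numpy, scipy, OpenCV 4.12 (cv2) and the standard library are available. Lean on these libraries where they do the work, as an engineer would, in place of code of your own. Each camera call takes 0.05 s, during which the arm holds its last target. There are 200 camera calls.

TASK

Release the lid of the long candle box: with closed fingertips, touch the springy trim on the box's front edge at its left end (robot's left) and run along it towards the right until you feel the hidden notch, then press the key inside the notch fully down so that the lid pops ajar. Leave the lid ajar, withdraw clear, and do not pick up, push or shift anything else on the table.

Things in the scene. Friction and masses are not known exactly. Their poses are not given: they have to be found in the camera images.
- box: Long white plastic candle box, fixed, 150 mm (x) by 360 mm (y); lid top 56 mm above the table. Origin: centre of the underside; x points away from the robot, y along the box to the robot's left, z up. Along the front edge (-x) runs a ridge centred on x = -60 mm; its end blocks are 80 mm long, tops 65 mm up. An 18 mm gutter, floor 28 mm up, parts ridge and lid.
- edge_start (a point): Left end of the springy white trim (robot's left, box +y), where it meets the left end block: point on the middle line of its flat top, 60 mm above the table. The trim is 24 mm wide, 5 mm thick and runs 200 mm from here along the box's -y to edge_end. Axes parallel to the box's.
- edge_end (a point): Right end of the trim: the same point at the right end block. The trim yields straight down by up to 6 mm under a finger (1 N to start, 4 N at the bottom) and springs back.
- ridge (a point): Middle of the trim line, half-way between edge_start and edge_end, at the trim's top height. One notch cuts the trim: a plain gap 36 mm long, open to front and rear, its middle anywhere 100 to 170 mm from edge_start. In it, 12 mm below the trim's top, lies the white release key, covered by the trim everywhere else. A finger 3 mm down feels the trim's push vanish there.
- key (a joint): Release key's depth: 0 up, 0.006 m fully down. Moves straight down under 5 to 6 N and stays where it is left.
- lid (a joint): Lid angle in rad: 0 shut; the key raises it in proportion, to 0.15 (front edge up about 16 mm) when the key is fully down; it then stays ajar.
- thali: Round steel thali, 230 mm across, 22 mm high, raised rim; loose, origin under its centre. To be left alone.
- diya1: Terracotta diya in front of the box, 72 mm across, 26 mm high; loose, origin under its centre. To be left alone.
- diya2: Second terracotta diya in front of the box, same size; loose, origin under its centre. To be left alone.
- diya3: Blue ceramic diya near one end of the box, same size; loose, origin under its centre. To be left alone.
- diya4: Blue ceramic diya near the other end of the box, same size; loose, origin under its centre. To be left alone.
- bowl: Frosted glass bowl behind the box, 120 mm across, 55 mm high; loose, origin under its centre. To be left alone.
- capbox: Small white plastic box with a round twist cap, 60 x 60 x 88 mm; loose, origin under its centre. To be left alone.
- switchboard: Wall-style toggle switch board lying flat, 90 x 150 mm, 32 mm high; loose, origin under its centre. To be left alone.

How it is judged:
By the outcome, as a careful person would: the job done as asked, in the order asked, and still so for the second after the job is handed in, with the robot touching nothing.
It also fails if it takes over 61 s, if anything falls off the work surface, if the arm or the gripper's body presses on something with over 40 N, if the wrist force passes 120 N, or if a joint passes its speed limit or range.

## Working session

There is one attempt and no reset: what is moved stays moved. The work goes in short steps, Python scripts to look and compute and a shell command to move; the robot and the scene stay as the last step left them, time stands still between calls to the robot, and variables do not carry over. Pictures are saved under pics/ and viewed, about 8 in all and at most 12, crops included, and the job is handed in when it is done.

```bash
mkdir -p pics; cat > h.py <<'E'
import numpy as np, cv2
from rig import telemetry, viewer, order, search_frame, regions_of, pinpoint, r
from scipy.spatial.transform import Rotation as R
def rot(o):
    o=np.array(o,float)
    if o.shape==(3,3): return o
    return (R.from_quat(o) if o.size==4 else R.from_euler('xyz',o)).as_matrix()
def pw(p,px,z=None):
    """pixel->world, by depth or at known height z"""
    K=np.array(p["camera_matrix"]);d=np.linalg.inv(K)@[px[0],px[1],1]
    M=rot(p["orientation"]);e=np.array(p["eye"])
    if z is None:
        return e+M@(d*p["z_map"][int(round(px[1])),int(round(px[0]))])
    w=M@d; return e+w*(z-e[2])/w[2]
E
python3 - <<'E'
from h import *
np.set_printoptions(precision=4,suppress=True)
s=telemetry.get_state();print(s, r.tips_ahead)
for n in("scene","top"):
    p=viewer.camera(n);cv2.imwrite(f"pics/{n}0.png",p["color"][:,:,::-1])
    print(n,p["eye"],p["orientation"])
    for l,z in(("edge_start",.06),("edge_end",.06),("ridge",.06),("box",0),("diya1",0),("diya2",0),("diya3",0),("diya4",0),("capbox",0),("thali",0),("switchboard",0),("bowl",0)):
        for q in pinpoint(p,l)[:2]: print(l,round(q["confidence"],2),np.round(q["position"],1),pw(p,q["position"],z))
E
```

```text
{'time': 0.0, 'qpos': array([ 1.285 ,  0.4684, -0.0116,  1.6037,  0.006 ,  1.0714, -0.0563]), 'qd': array([ 0.0001, -0.0002, -0.0011, -0.0001, -0.0003,  0.0004,  0.0018]), 'tau': array([  0.0007, -53.2381,   0.0218, -25.1309,   0.0114,   0.0078,
         0.    ]), 'tcp_pos': array([ 0.1561, -0.6304,  0.2413]), 'ee_rot': array([-1.5088,  1.569 ,  1.8755]), 'ft_force': array([-0.4877, -0.4636,  0.2751]), 'ft_torque': array([ 0.0018, -0.0423, -0.0114]), 'finger_gap': 0.08589934993854742} 0.011
scene [ 1.7254 -0.1442  1.1343] [-2.3315  0.0167  1.4478]
edge_start 0.61 [302.5 187.8] [0.5221 0.0605 0.06  ]
edge_end 0.55 [271.6 192.9] [ 0.5323 -0.039   0.06  ]
ridge 0.89 [303.3 186.9] [0.5182 0.0636 0.06  ]
box 0.71 [308.6 210.9] [0.5674 0.0738 0.    ]
diya1 0.9 [384.4 218.1] [0.6324 0.3026 0.    ]
diya1 0.85 [277.  184.2] [ 0.4247 -0.0102  0.    ]
diya2 0.9 [384.4 218.1] [0.6324 0.3026 0.    ]
diya2 0.85 [277.  184.2] [ 0.4247 -0.0102  0.    ]
diya3 0.9 [384.4 218.1] [0.6324 0.3026 0.    ]
diya3 0.85 [277.  184.2] [ 0.4247 -0.0102  0.    ]
diya4 0.9 [384.4 218.1] [0.6324 0.3026 0.    ]
diya
[... 458 characters left out ...]
  ]
box 0.61 [252.  230.9] [0.5757 0.0631 0.    ]
diya1 0.97 [325.9 225.8] [ 0.5935 -0.1764  0.    ]
diya1 0.84 [223.9 277.8] [0.4246 0.15   0.    ]
diya2 0.97 [325.9 225.8] [ 0.5935 -0.1764  0.    ]
diya2 0.84 [223.9 277.8] [0.4246 0.15   0.    ]
diya3 0.97 [325.9 225.8] [ 0.5935 -0.1764  0.    ]
diya3 0.84 [223.9 277.8] [0.4246 0.15   0.    ]
diya4 0.97 [325.9 225.8] [ 0.5935 -0.1764  0.    ]
diya4 0.84 [223.9 277.8] [0.4246 0.15   0.    ]
capbox 0.81 [432.3 245.1] [ 0.5319 -0.5172  0.    ]
thali 0.94 [284.9 167.6] [ 0.7904 -0.0435  0.    ]
thali 0.26 [433.1 245.6] [ 0.5303 -0.5196  0.    ]
switchboard 0.92 [128.3 225.6] [0.5915 0.4652 0.    ]
bowl 0.76 [200.8 186.3] [0.7246 0.2347 0.    ]
```

View pics/scene0.png

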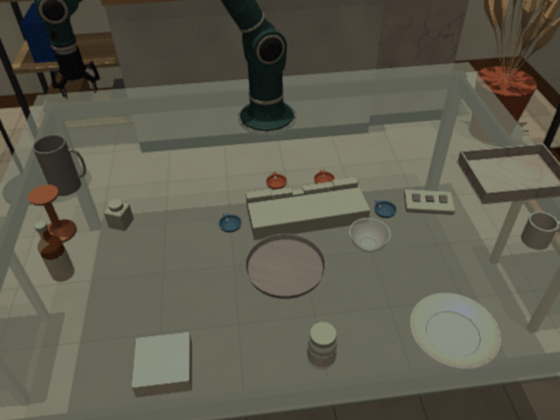

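View pics/top0.png

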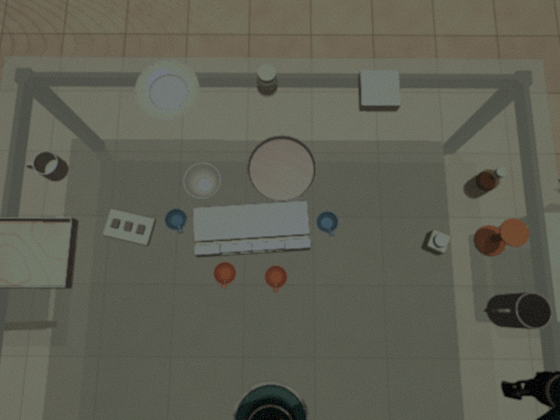

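The scene shows the box amid-table, with its ridge facing the robot (top view rows 236–255, columns 195–310). Two terracotta diyas sit in front of it, at (224,273) and (276,277) in the top view. I'll fit the box pose more closely.

```bash
python3 - <<'E'
from h import *
np.set_printoptions(precision=4,suppress=True)
p=viewer.camera("top")
c=p["color"][190:295,180:335,::-1];cv2.imwrite("pics/c.png",cv2.convertScaleAbs(cv2.resize(c,None,fx=5,fy=5,interpolation=cv2.INTER_CUBIC),alpha=1.5))
H,W=p["z_map"].shape
v,u=np.mgrid[:H,:W];K=p["camera_matrix"]
z=p["z_map"];pts=np.stack([(u-K[0,2])/K[0,0]*z,(v-K[1,2])/K[1,1]*z,z],-1)@rot(p["orientation"]).T+p["eye"]
m=regions_of(p,"box")[0]["mask"]
P=pts[m];print("z pct",np.percentile(P[:,2],[1,10,30,50,70,90,99]),len(P))
lo=pts[(pts[...,2]>.045)&(pts[...,2]<.08)&(abs(pts[...,0]-.57)<.13)&(abs(pts[...,1]-.06)<.2)]
rc=cv2.minAreaRect(lo[:,:2].astype(np.float32));print(rc,cv2.boxPoints(rc))
rc=cv2.minAreaRect(P[P[:,2]>.04][:,:2].astype(np.float32));print(rc)
for l in("diya1","diya2"):
  for q in regions_of(p,l)[:5]:
    D=pts[q["mask"]];print(l,round(q["confidence"],2),D.min(0),D.max(0))
E
```

```text
z pct [0.0046 0.0296 0.0537 0.0562 0.0583 0.0624 0.069 ] 5413
((0.6046661138534546, 0.07006591558456421), (0.20493699610233307, 0.3654743432998657), 4.071679592132568) [[ 0.4895  0.2451]
 [ 0.5154 -0.1195]
 [ 0.7199 -0.1049]
 [ 0.6939  0.2596]]
((0.4860074520111084, 0.05984170734882355), (0.3378111720085144, 0.3598431944847107), 3.6813626289367676)
diya1 0.96 [ 0.3214 -0.0463 -0.0027] [0.4635 0.0229 1.4583]
diya1 0.81 [ 0.3214 -0.2136 -0.0049] [ 0.642  -0.0116  1.4583]
diya1 0.61 [ 0.3214 -0.0116 -0.0035] [0.6508 0.3509 1.4583]
diya1 0.57 [ 0.3214 -0.0116 -0.0016] [0.4751 0.1818 1.4583]
diya1 0.21 [ 0.3214 -0.116  -0.0028] [0.6628 0.2497 1.4583]
diya2 0.96 [ 0.3214 -0.0463 -0.0027] [0.4635 0.0229 1.4583]
diya2 0.81 [ 0.3214 -0.2136 -0.0049] [ 0.642  -0.0116  1.4583]
diya2 0.61 [ 0.3214 -0.0116 -0.0035] [0.6508 0.3509 1.4583]
diya2 0.57 [ 0.3214 -0.0116 -0.0016] [0.4751 0.1818 1.4583]
diya2 0.21 [ 0.3214 -0.116  -0.0028] [0.6628 0.2497 1.4583]
```

View pics/c.png

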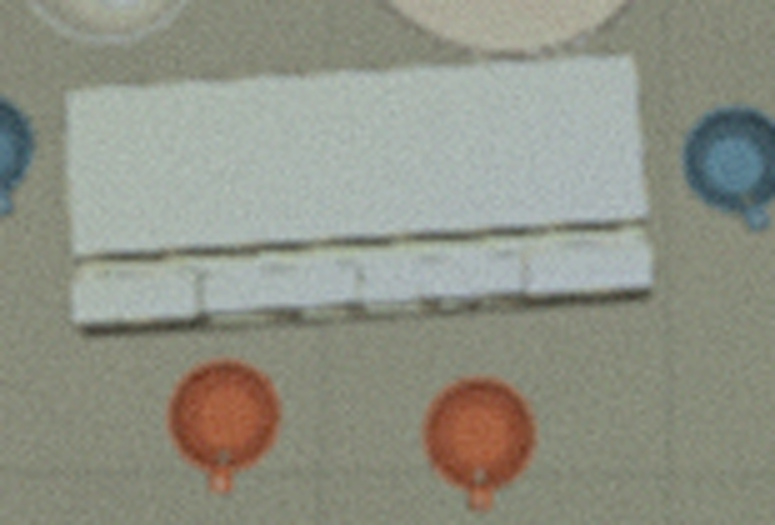

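The crop shows the box turned about 4°. The trim runs from crop (200,290) to (525,271), with seams along it at 358 and near 430–475; feel will decide which is the notch. I'll now work out the move in tool axes.

```bash
cat >> h.py <<'E'
from rig import viewer as _v
ES=np.array([.5115,.158,.06]); EE=np.array([.524,-.0425,.06])
ey=(ES-EE)/np.linalg.norm(ES-EE); ex=np.array([ey[1],-ey[0],0]); yaw=np.arctan2(ex[1],ex[0])
def plan(*wps):
    """print tool-axis shift to each waypoint (current orientation) and the turn left to align"""
    s=telemetry.get_state();T=rot(s["ee_rot"]);c=np.array(s["tcp_pos"])
    print("t",s["time"],"tcp",c.round(4),"F",np.round(s["ft_force"],2),"gap",round(s["finger_gap"],4),"\n",T.round(3))
    for sg in(1,-1):
        D=np.stack([[0,0,-1],sg*ex,np.cross([0,0,-1],sg*ex)],1);print("turn",sg,R.from_matrix(T.T@D).as_rotvec().round(4))
    d=c-ES;print("along",(-d@ey).round(4),"across",(d@ex).round(4),"tipz",(c[2]-r.tips_ahead).round(4))
    for w in wps: print("to",np.round(w,4),"tool shift",(T.T@(np.array(w)-c)).round(4));c=np.array(w)
E
python3 - <<'E'
from h import *
np.set_printoptions(suppress=True)
p=viewer.camera("top");print(pw(p,(220,248),.06),pw(p,(285,244.2),.06));print(ex,ey,yaw)
st=ES-.018*ey
plan([.45,-.35,.24],[st[0],st[1],.16])
E
```

```text
[0.51139925 0.15788333 0.06      ] [ 0.52406756 -0.04235999  0.06      ]
[0.99806225 0.06222333 0.        ] [-0.06222333  0.99806225  0.        ] 0.06226355460208013
t 1.55 tcp [ 0.1562 -0.631   0.2423] F [-0.02 -0.02  0.13] gap 0.0852 
 [[-0.     0.24  -0.971]
 [-0.    -0.971 -0.24 ]
 [-1.     0.     0.   ]]
turn 1 [-1.3904  0.0001 -0.    ]
turn -1 [ 1.7512 -0.     -0.0001]
along 0.7653 across -0.4037 tipz 0.2313
to [ 0.45 -0.35  0.24] tool shift [ 0.0023 -0.2021 -0.3527]
to [0.5126 0.14   0.16  ] tool shift [ 0.08   -0.4606 -0.1785]
```

```bash
python3 -m handwheel '{"linear":[[0,0,0],[0,0,0],[0,0,0],[0,0,0],[0,0,0],[0,0,0],[0,0,0],[0,0,0],[0,0,0],[0,0,0],[0,0,0],[0,0,0]],"delta_rot":[[-0.1159,0,0],[-0.1159,0,0],[-0.1159,0,0],[-0.1159,0,0],[-0.1159,0,0],[-0.1159,0,0],[-0.1159,0,0],[-0.1159,0,0],[-0.1159,0,0],[-0.1159,0,0],[-0.1159,0,0],[-0.1159,0,0]],"gripper":[1,1,1,1,1,1,1,1,1,1,1,1]}' 20
python3 - <<'E'
from h import *
np.set_printoptions(suppress=True)
st=ES-.018*ey
plan([.45,-.35,.24],[st[0],st[1],.16])
E
```

```text
time: 2.55
tcp_pos: [0.1561, -0.631, 0.2423]
ee_rot: [-0.762, 1.571, -2.265]
ft_force: [-0.7, 0.9, -0.2]
finger_gap: -0.0001
t 2.55 tcp [ 0.1561 -0.631   0.2423] F [-0.66  0.93 -0.22] gap -0.0001 
 [[-0.     0.998  0.068]
 [-0.     0.068 -0.998]
 [-1.    -0.     0.   ]]
turn 1 [0.0061 0.0001 0.0001]
turn -1 [-3.1355 -0.0001  0.0001]
along 0.7653 across -0.4038 tipz 0.2313
to [ 0.45 -0.35  0.24] tool shift [ 0.0023  0.3124 -0.2603]
to [0.5126 0.14   0.16  ] tool shift [ 0.0799  0.0959 -0.4846]
```

```bash
python3 -m handwheel '{"linear":[[0,0.0284,-0.0237],[0,0.0284,-0.0237],[0,0.0284,-0.0237],[0,0.0284,-0.0237],[0,0.0284,-0.0237],[0,0.0284,-0.0237],[0,0.0284,-0.0237],[0,0.0284,-0.0237],[0,0.0284,-0.0237],[0,0.0284,-0.0237],[0,0.0284,-0.0237],[0,0,0]],"delta_rot":[[0,0,0],[0,0,0],[0,0,0],[0,0,0],[0,0,0],[0,0,0],[0,0,0],[0,0,0],[0,0,0],[0,0,0],[0,0,0],[0.006,0,0]],"gripper":[1,1,1,1,1,1,1,1,1,1,1,1]}'
python3 -m handwheel '{"linear":[[0.005,0.008,-0.0402],[0.005,0.008,-0.0402],[0.005,0.008,-0.0402],[0.005,0.008,-0.0402],[0.005,0.008,-0.0402],[0.005,0.008,-0.0402],[0.005,0.008,-0.0402],[0.005,0.008,-0.0402],[0.005,0.008,-0.0402],[0.005,0.008,-0.0402],[0.005,0.008,-0.0402],[0.005,0.008,-0.0402]],"delta_rot":[[0,0,0],[0,0,0],[0,0,0],[0,0,0],[0,0,0],[0,0,0],[0,0,0],[0,0,0],[0,0,0],[0,0,0],[0,0,0],[0,0,0]],"gripper":[1,1,1,1,1,1,1,1,1,1,1,1]}'
python3 - <<'E'
from h import *
np.set_printoptions(suppress=True)
st=ES-.018*ey
plan([st[0],st[1],.10],[st[0],st[1],.076])
p=viewer.camera("scene");cv2.imwrite("pics/s1.png",cv2.resize(p["color"][120:270,190:420,::-1],None,fx=3.4,fy=3.4))
E
```

```text
time: 3.55
tcp_pos: [0.4579, -0.3437, 0.243]
ee_rot: [2.096, 1.565, 0.593]
ft_force: [0.4, 1.6, 0.7]
finger_gap: -0.0002
time: 4.55
tcp_pos: [0.5204, 0.1374, 0.1822]
ee_rot: [1.021, 1.57, -0.494]
ft_force: [1.2, -0.0, -0.6]
finger_gap: 0.0004
t 4.55 tcp [0.5204 0.1374 0.1822] F [ 1.15 -0.04 -0.59] gap 0.0004 
 [[ 0.001  0.998  0.056]
 [-0.     0.056 -0.998]
 [-1.     0.001  0.   ]]
turn 1 [-0.0061  0.0004 -0.0006]
turn -1 [ 3.1355 -0.0009 -0.0006]
along 0.0211 across 0.0076 tipz 0.1712
to [0.5126 0.14   0.1   ] tool shift [ 0.0822 -0.0076 -0.0031]
to [0.5126 0.14   0.076 ] tool shift [ 0.024 -0.    -0.   ]
```

View pics/s1.png

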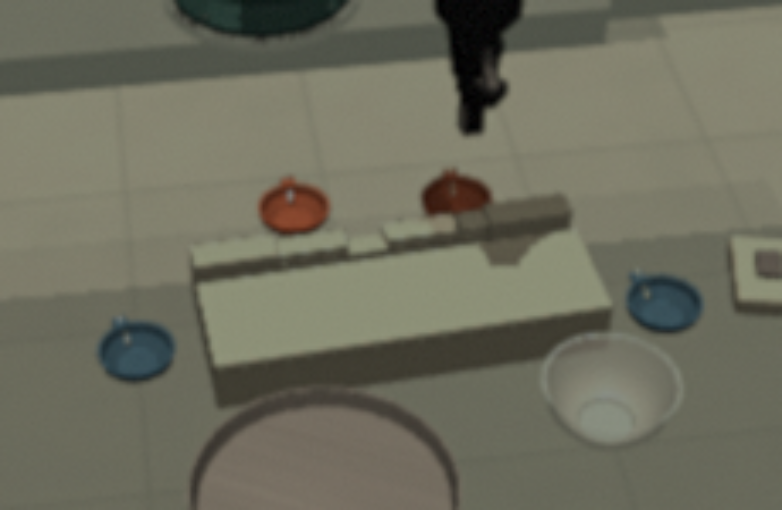

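The scene view shows the closed fingers hanging over the trim's left end. A notch shows at crop columns 348–385, about 118 mm along. I'll descend to just above the trim.

```bash
python3 -m handwheel '{"linear":[[0.02,-0.0038,-0.001],[0.025,-0.0038,-0.001],[0.025,0,0],[0.012,0,0],[0.008,0,0],[0.006,0,0],[0.006,0,0],[0,0,0],[0,0,0]],"delta_rot":[[-0.006,0,0],[0,0,0],[0,0,0],[0,0,0],[0,0,0],[0,0,0],[0,0,0],[0,0,0],[0,0,0]],"gripper":[1,1,1,1,1,1,1,1,1]}'
python3 - <<'E'
from h import *
plan([.5126,.14,.071])
p=viewer.camera("scene");cv2.imwrite("pics/s2.png",cv2.resize(p["color"][160:230,230:390,::-1],None,fx=5,fy=5))
E
```

```text
time: 5.35
tcp_pos: [0.513, 0.1374, 0.0808]
ee_rot: [1.679, 1.57, 0.171]
ft_force: [-0.9, -1.0, 0.1]
finger_gap: 0.0001
t 5.35 tcp [0.513  0.1374 0.0808] F [-0.95 -1.01  0.08] gap 0.0001 
 [[ 0.001  0.998  0.062]
 [ 0.     0.062 -0.998]
 [-1.     0.001 -0.   ]]
turn 1 [ 0.0002 -0.0001 -0.0009]
turn -1 [-3.1414e+00  1.4000e-03 -2.0000e-04]
along 0.0206 across 0.0002 tipz 0.0698
to [0.5126 0.14   0.071 ] tool shift [ 0.0098 -0.0002 -0.0026]
```

View pics/s2.png

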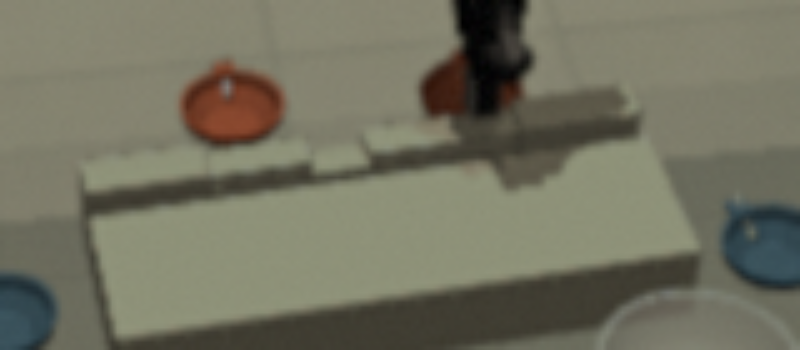

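Fingers hang over the trim just right of the left block's seam (518,120). The notch appears at columns 312–368, about 116 mm along. Next I touch and press about 3 mm in small steps.

```bash
python3 -m handwheel '{"linear":[[0.004,0,0.002],[0.003,0,0],[0,0,0],[0,0,0]],"delta_rot":[[0,0,0],[0,0,0],[0,0,0],[0,0,0]],"gripper":[1,1,1,1]}'
python3 -m handwheel '{"linear":[[0.002,0,0],[0.002,0,0],[0,0,0],[0,0,0]],"delta_rot":[[0,0,0],[0,0,0],[0,0,0],[0,0,0]],"gripper":[1,1,1,1]}'
python3 -m handwheel '{"linear":[[0.002,0,0],[0,0,0],[0,0,0],[0,0,0]],"delta_rot":[[0,0,0],[0,0,0],[0,0,0],[0,0,0]],"gripper":[1,1,1,1]}'
```

```text
time: 5.73
tcp_pos: [0.5125, 0.1353, 0.0732]
ee_rot: [-1.145, 1.571, -2.653]
ft_force: [0.1, 0.4, 0.3]
finger_gap: 0.0002
time: 6.07
tcp_pos: [0.5128, 0.1356, 0.0693]
ee_rot: [1.837, 1.57, 0.329]
ft_force: [1.0, 0.1, 1.9]
finger_gap: 0.0002
time: 6.4
tcp_pos: [0.5128, 0.1355, 0.0674]
ee_rot: [1.766, 1.57, 0.258]
ft_force: [0.3, 0.4, 2.9]
finger_gap: 0.0001
```

Contact came at a tip height of about 60 mm, and the force rises as described. I'll lift and touch again nearer the left end, then run right.

```bash
python3 -m handwheel '{"linear":[[-0.007,0,0],[0,0,-0.007],[0.004,0,0],[0.0025,0,0],[0,0,0],[0,0,0]],"delta_rot":[[0,0,0],[0,0,0],[0,0,0],[0,0,0],[0,0,0],[0,0,0]],"gripper":[1,1,1,1,1,1]}'
python3 -c "
from h import *
plan()"
python3 -m handwheel '{"linear":[[0,0,0.004],[0,0,0.004],[0,0,0.004],[0,0,0.004],[0,0,0.004]],"delta_rot":[[0,0,0],[0,0,0],[0,0,0],[0,0,0],[0,0,0]],"gripper":[1,1,1,1,1]}'
python3 -m handwheel '{"linear":[[0,0,0.004],[0,0,0.004],[0,0,0.004],[0,0,0.004],[0,0,0.004]],"delta_rot":[[0,0,0],[0,0,0],[0,0,0],[0,0,0],[0,0,0]],"gripper":[1,1,1,1,1]}'
python3 -m handwheel '{"linear":[[0,0,0.004],[0,0,0.004],[0,0,0.004],[0,0,0.004],[0,0,0.004]],"delta_rot":[[0,0,0],[0,0,0],[0,0,0],[0,0,0],[0,0,0]],"gripper":[1,1,1,1,1]}'
python3 -c "
from h import *
plan()"
```

```text
time: 6.9
tcp_pos: [0.512, 0.143, 0.0676]
ee_rot: [-2.841, 1.57, 1.935]
ft_force: [-0.2, 2.1, 2.0]
finger_gap: -0.0002
t 6.9 tcp [0.512  0.143  0.0676] F [-0.18  2.06  1.99] gap -0.0002 
 [[-0.     0.998  0.063]
 [ 0.001  0.063 -0.998]
 [-1.    -0.    -0.001]]
turn 1 [ 0.001  -0.0006  0.0002]
turn -1 [-3.1406e+00 -3.0000e-04 -1.0000e-03]
along 0.015 across -0.0004 tipz 0.0566
time: 7.32
tcp_pos: [0.5135, 0.1217, 0.0678]
ee_rot: [-0.222, 1.571, -1.731]
ft_force: [-0.3, 1.5, 1.9]
finger_gap: -0.0002
time: 7.73
tcp_pos: [0.5146, 0.1021, 0.0677]
ee_rot: [-1.194, 1.571, -2.702]
ft_force: [-0.6, 2.8, 3.0]
finger_gap: 0.0
time: 8.15
tcp_pos: [0.5159, 0.0821, 0.0677]
ee_rot: [-1.032, 1.571, -2.54]
ft_force: [-0.1, 2.2, 2.0]
finger_gap: -0.0004
t 8.15 tcp [0.5159 0.0821 0.0677] F [-0.1   2.22  2.01] gap -0.0004 
 [[-0.     0.998  0.063]
 [-0.     0.063 -0.998]
 [-1.    -0.     0.   ]]
turn 1 [0.0005 0.     0.0001]
turn -1 [-3.1411e+00 -1.0000e-04  1.0000e-04]
along 0.076 across -0.0003 tipz 0.0567
```

Now at 76 mm along. I'll go on in finer steps, reading the force as it goes.

```bash
python3 -m handwheel '{"linear":[[0,0,0.004],[0,0,0.004],[0,0,0.004],[0,0,0]],"delta_rot":[[0,0,0],[0,0,0],[0,0,0],[0,0,0]],"gripper":[1,1,1,1]}'
python3 -m handwheel '{"linear":[[0,0,0.003],[0,0,0.003],[0,0,0]],"delta_rot":[[0,0,0],[0,0,0],[0,0,0]],"gripper":[1,1,1]}'
python3 -m handwheel '{"linear":[[0,0,0.003],[0,0,0.003],[0,0,0]],"delta_rot":[[0,0,0],[0,0,0],[0,0,0]],"gripper":[1,1,1]}'
python3 -m handwheel '{"linear":[[0,0,0.003],[0,0,0],[0,0,0]],"delta_rot":[[0,0,0],[0,0,0],[0,0,0]],"gripper":[1,1,1]}'
python3 -m handwheel '{"linear":[[0,0,0.003],[0,0,0],[0,0,0]],"delta_rot":[[0,0,0],[0,0,0],[0,0,0]],"gripper":[1,1,1]}'
```

```text
time: 8.48
tcp_pos: [0.5167, 0.0692, 0.0677]
ee_rot: [-0.357, 1.57, -1.866]
ft_force: [0.6, -1.1, 2.1]
finger_gap: 0.0001
time: 8.73
tcp_pos: [0.5171, 0.0639, 0.0677]
ee_rot: [-0.397, 1.57, -1.905]
ft_force: [-0.9, -0.9, 2.4]
finger_gap: -0.0001
time: 8.98
tcp_pos: [0.5174, 0.0579, 0.0677]
ee_rot: [-0.406, 1.57, -1.915]
ft_force: [0.7, 0.2, 2.9]
finger_gap: -0.0003
time: 9.23
tcp_pos: [0.5176, 0.0551, 0.0677]
ee_rot: [-0.287, 1.57, -1.796]
ft_force: [0.7, -0.1, 2.8]
finger_gap: 0.0001
time: 9.48
tcp_pos: [0.5177, 0.0517, 0.0676]
ee_rot: [-0.515, 1.57, -2.024]
ft_force: [1.4, -0.7, 0.9]
finger_gap: -0.0001
```

```bash
python3 -m handwheel '{"linear":[[0,0,0.002],[0,0,0],[0,0,0]],"delta_rot":[[0,0,0],[0,0,0],[0,0,0]],"gripper":[1,1,1]}'
python3 -m handwheel '{"linear":[[0,0,0.002],[0,0,0],[0,0,0]],"delta_rot":[[0,0,0],[0,0,0],[0,0,0]],"gripper":[1,1,1]}'
python3 -m handwheel '{"linear":[[0,0,0.002],[0,0,0],[0,0,0]],"delta_rot":[[0,0,0],[0,0,0],[0,0,0]],"gripper":[1,1,1]}'
```

```text
time: 9.73
tcp_pos: [0.5176, 0.0504, 0.0675]
ee_rot: [-1.425, 1.57, -2.934]
ft_force: [-0.0, -0.6, 0.1]
finger_gap: -0.0002
time: 9.98
tcp_pos: [0.5179, 0.0485, 0.0677]
ee_rot: [-1.365, 1.571, -2.873]
ft_force: [-0.0, -0.5, 0.2]
finger_gap: 0.0001
time: 10.23
tcp_pos: [0.5182, 0.0465, 0.0677]
ee_rot: [-0.86, 1.571, -2.368]
ft_force: [-0.3, 0.3, -0.4]
finger_gap: 0.0
```

The push vanished at y≈0.051, 107 mm along, so the notch middle is at about 114 mm. I'll centre there and press.

```bash
python3 -m handwheel '{"linear":[[0.002,0,0.0015],[0.003,0,0],[0.002,0,0],[0,0,0],[0,0,0]],"delta_rot":[[0,0,0],[0,0,0],[0,0,0],[0,0,0],[0,0,0]],"gripper":[1,1,1,1,1]}'
python3 -m handwheel '{"linear":[[0.002,0,0],[0.001,0,0],[0.001,0,0],[0,0,0]],"delta_rot":[[0,0,0],[0,0,0],[0,0,0],[0,0,0]],"gripper":[1,1,1,1]}'
python3 -m handwheel '{"linear":[[0.001,0,0],[0.001,0,0],[0.001,0,0],[0,0,0]],"delta_rot":[[0,0,0],[0,0,0],[0,0,0],[0,0,0]],"gripper":[1,1,1,1]}'
```

```text
time: 10.65
tcp_pos: [0.5181, 0.0452, 0.0605]
ee_rot: [-1.629, 1.57, -3.137]
ft_force: [0.2, 1.6, 0.6]
finger_gap: -0.0001
time: 10.98
tcp_pos: [0.5185, 0.0452, 0.0569]
ee_rot: [1.613, 1.57, 0.105]
ft_force: [0.3, 0.5, 3.4]
finger_gap: -0.0003
time: 11.32
tcp_pos: [0.5185, 0.0452, 0.0537]
ee_rot: [1.937, 1.57, 0.429]
ft_force: [0.1, 0.7, 2.6]
finger_gap: -0.0001
```

```bash
python3 -m handwheel '{"linear":[[0.0008,0,0],[0,0,0],[0,0,0]],"delta_rot":[[0,0,0],[0,0,0],[0,0,0]],"gripper":[1,1,1]}'
python3 -m handwheel '{"linear":[[0.0007,0,0],[0,0,0],[0,0,0]],"delta_rot":[[0,0,0],[0,0,0],[0,0,0]],"gripper":[1,1,1]}'
python3 -c "
from h import *
plan()
p=viewer.camera('scene');cv2.imwrite('pics/s3.png',cv2.resize(p['color'][160:230,230:390,::-1],None,fx=5,fy=5))"
```

```text
time: 11.57
tcp_pos: [0.5185, 0.0452, 0.0531]
ee_rot: [1.757, 1.57, 0.249]
ft_force: [-0.5, 0.5, 5.3]
finger_gap: 0.0002
time: 11.82
tcp_pos: [0.5185, 0.0453, 0.053]
ee_rot: [0.926, 1.57, -0.582]
ft_force: [-2.6, -1.5, 11.3]
finger_gap: 0.0001
t 11.8167 tcp [0.5185 0.0453 0.053 ] F [-2.61 -1.51 11.31] gap 0.0001 
 [[ 0.001  0.998  0.063]
 [-0.     0.063 -0.998]
 [-1.     0.001  0.   ]]
turn 1 [ 0.0006  0.0004 -0.0006]
turn -1 [-3.141e+00  9.000e-04  7.000e-04]
along 0.113 across 0.0 tipz 0.042
```

View pics/s3.png

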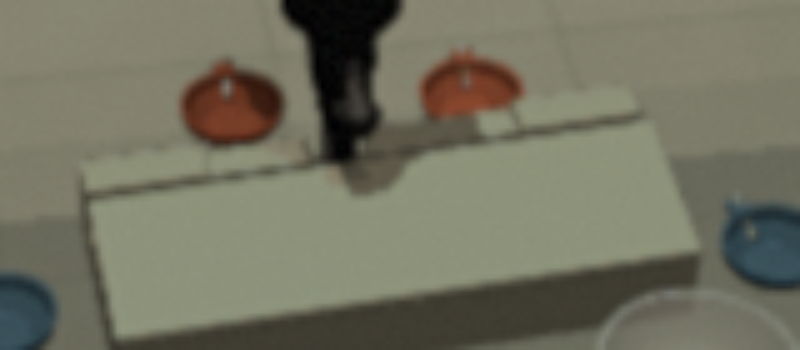

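The lid's front edge has risen and now hides the gutter behind the thin line from (90,192) to (640,115). The key is at its stop, with 11 N on the finger and the tip at 42 mm. One small extra press to be sure, then straight up and back.

```bash
python3 -m handwheel '{"linear":[[0.0007,0,0],[0,0,0],[0,0,0]],"delta_rot":[[0,0,0],[0,0,0],[0,0,0]],"gripper":[1,1,1]}'
python3 -m handwheel '{"linear":[[-0.003,0,0],[-0.006,0,0],[-0.012,0,0],[-0.02,0,0],[-0.03,0,0],[-0.04,0,0],[-0.04,0,0],[-0.03,0,0],[0,0,0],[0,0,0]],"delta_rot":[[0,0,0],[0,0,0],[0,0,0],[0,0,0],[0,0,0],[0,0,0],[0,0,0],[0,0,0],[0,0,0],[0,0,0]],"gripper":[1,1,1,1,1,1,1,1,1,1]}'
python3 -m handwheel '{"linear":[[0,0,0.03],[0,0,0.04],[0,0,0.04],[0,0,0.04],[0,0,0.04],[0,0,0.03],[0,0,0.02],[0,0,0],[0,0,0]],"delta_rot":[[0,0,0],[0,0,0],[0,0,0],[0,0,0],[0,0,0],[0,0,0],[0,0,0],[0,0,0],[0,0,0]],"gripper":[1,1,1,1,1,1,1,1,1]}'
python3 - <<'E'
from h import *
np.set_printoptions(precision=4,suppress=True)
plan()
p=viewer.camera("top")
ox=(ES+EE)/2+.06*ex
for u in(-.024,0,.04,.068):
  zs=[]
  for w in(-.12,-.06,.06,.12):
    for z0 in(.065,):
      X=ox+u*ex+w*ey;X[2]=z0
      c=rot(p["orientation"]).T@(X-p["eye"]);q=np.array(p["camera_matrix"])@c;q=q[:2]/q[2]
      zs.append(pw(p,q)[2])
  print("lid x",u,"z",np.array(zs))
for l in("diya1","thali","bowl","switchboard","capbox"):
  print(l,[np.round(pw(p,q["position"],0)[:2],3) for q in pinpoint(p,l)[:4]])
p=viewer.camera("scene");cv2.imwrite("pics/s4.png",cv2.resize(p["color"][130:310,90:470,::-1],None,fx=2.1,fy=2.1))
E
```

```text
time: 12.12
tcp_pos: [0.5186, 0.0452, 0.0529]
ee_rot: [0.613, 1.57, -0.895]
ft_force: [-4.0, 0.3, 17.3]
finger_gap: 0.0
time: 12.95
tcp_pos: [0.5191, 0.045, 0.2347]
ee_rot: [1.36, 1.567, -0.148]
ft_force: [0.0, -1.3, -0.9]
finger_gap: -0.0006
time: 13.7
tcp_pos: [0.532, -0.1953, 0.2308]
ee_rot: [-2.114, 1.567, 2.658]
ft_force: [-0.8, 1.7, -0.2]
finger_gap: 0.0002
t 13.7 tcp [ 0.532  -0.1953  0.2308] F [-0.81  1.69 -0.15] gap 0.0002 
 [[-0.003  0.998  0.06 ]
 [ 0.002  0.06  -0.998]
 [-1.    -0.003 -0.002]]
turn 1 [-0.0022 -0.0019  0.0031]
turn -1 [3.1394 0.0048 0.0029]
along 0.3539 across -0.0015 tipz 0.2198
lid x -0.024 z [1.4583 0.0707 0.0761 0.0709]
lid x 0 z [0.0672 0.0682 0.0684 0.0673]
lid x 0.04 z [0.0648 0.0555 0.0661 0.0621]
lid x 0.068 z [0.0626 0.057  0.0603 0.0641]
diya1 [array([ 0.429, -0.02 ]), array([0.611, 0.31 ]), array([0.579, 0.46 ]), array([0.434, 0.161])]
thali [array([ 0.787, -0.037])]
bowl [array([0.717, 0.231]), array([ 0.786, -0.023]), array([ 0.603, -0.176])]
switchboard [array([0.576, 0.472])]
capbox [array([ 0.532, -0.527])]
```

View pics/s4.png

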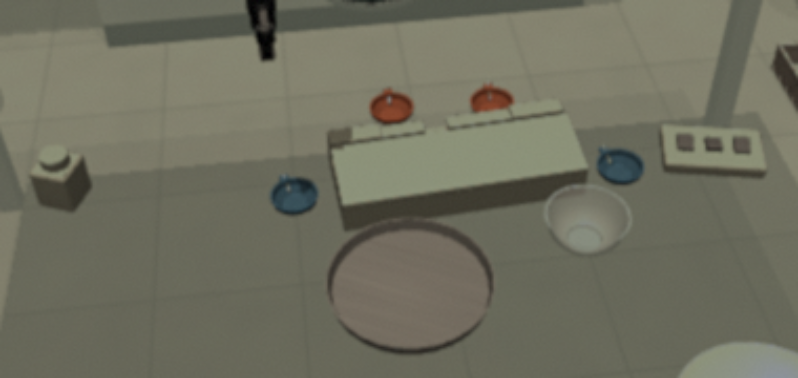

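The lid is ajar: its front edge stands at about 71–76 mm, up from 56 mm. The notch shows at crop (425–447,122), everything else is where it was, and the arm is clear at (262,50).

```bash
python3 -c "
from h import *
print(order.job_done())"
```

```text
the job is handed in; nothing more can be done
None
```

The lid of the candle box is ajar, and I handed the job in at about 14 s of the 61 s allowed.

- **Finding the notch:** With the fingers closed, I touched the trim about 22 mm from its left end. I then lifted, touched again about 15 mm from the end and ran right with the tip about 3.5 mm down. The push of 2–3 N vanished about 107 mm along, so I took the notch's middle to be at about 113 mm and centred there.
- **Pressing the key:** I pressed until it stopped, with the tip at 42 mm, which is the expected fully-down height. The force rose to 17 N there, against the 5–6 N the key needs to move. I then lifted straight up and moved off to the right.
- **Last checks:** The top camera's depth put the lid's front edge at about 71–76 mm, up from 56 mm. One of the four front-edge points gave no reading, and depth readings elsewhere on the lid varied by up to about 10 mm. The last picture shows the lid raised and the arm clear.
- **Other objects:** They look unmoved in that picture. The networks' positions for them differ from the first ones by up to about 2 cm. I put that down to network error, as the arm came close to none of them, but I did not measure it more finely. I had no direct reading of the key or lid joints.

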